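# Slide the citrus reamer up the bevel onto the tray

### The arm

A 7-joint arm with a two-finger parallel gripper is mounted at the origin on the work surface. World frame = base frame: x ahead of the robot, y to its left, z up, the work surface at z = 0. Lengths are in mm, angles in rad, forces in N, time in s.
With the tool pointing down it reaches from about 400 to 875 mm from the base axis. Payload 19.3 kg.
Tool frame: the origin (TCP) lies at the very end of the fingers, on their centre line; the grasp point (between the pads) lies 19 mm behind it; z points along the fingers, y is the line along which they close (so a half turn about z gives the same grasp; the last joint's range is limited). The gripper opens to 85 mm and grips with 20 to 120 N. Pads are 22 mm wide; open, the fingers measure 114 mm over their backs; the gripper's body (76 mm by 85 mm) begins 54 mm behind the grasp point. The pads swing forward as they close: fully open they stand 13 mm farther back than shut.
Start: joints at [1.18, 0.521, -0.036, 1.599, 0.021, 1.021, -0.113], TCP at [197.051, -593.115, 231.291] pointing down, gripper open.
Joint ranges: [-2.91, 2.91], [-0.3, 2.13], [-1.5, 1.42], [0.17, 2.43], [-1.26, 4.41], [0.16, 1.93], [-2.52, 2.52]. Speed limits (rad/s): [1.89, 1.89, 2.39, 2.39, 3.01, 3.01, 3.01].

### API

Orientations are given as a 3x3 rotation matrix whose columns are the frame's x, y, z axes.
In Python, from cell import ctrl gives the robot as it stands.
- The arm moves only by the tool play_rows, never from a script. Its argument "targets" is a list of rows, each an object with "dp": the shift along the tool's x, y, z in mm, a list of three; "rotation": the turn, a rotation vector about the tool's x, y, z in rad, a list of three. A call has 1 to 12 rows; each row is the pose to reach, as a shift and turn from the pose commanded when the call began, along the tool's axes at that moment; what a row does not reach only later rows make up. A row lasts 1/8 s, in which the tool goes at most 62.5 mm and 10.7 degrees, less where a joint would pass 70% of its speed; a pose out of reach is approached as far as the arm can. A call with a gripper value outside its range is refused whole. "jaw" is the opening, from -1 (shut) to 1 (fully open), set as the call begins (left out, the last holds). The fingers move at their own pace and stop on an object; the grip force is fixed at half the most. Time passes only in rows, so rows that repeat a pose let the fingers close. It gives the time, the measured TCP pose, the force, the opening and the grip force at its end, in the units of the state.
- ctrl.observe(): the state, without advancing time (a new reading comes with each control period).
- ctrl.capture(name): name is "side" or "top"; returns a dict with "image" (420x560x3 uint8, red, green, blue), "fx", "fy", "cx", "cy" (pixels), "dist_coeffs" ([k1, k2, p1, p2, k3] as OpenCV has them; the pictures are not rectified), "R" (3x3) and "t" (3): a world point X has camera coordinates R X + t. Camera axes: x right, y down, z forward; pixel columns grow to the right and rows downward; lengths in mm; the calibration is good to about 2 mm. A picture is of the moment at which its call begins. There is no depth.
- ctrl.sign_off(): hands the job in; it is judged then, once.
The state is a dict: "clock": time; "joint_positions": joint angles; "qvel": joint speeds; "effort": joint torques, N m; "eef_pos": TCP position; "tool_rot": TCP orientation; "force": force on the tool from outside, world axes, zero at the start; "wrist_torque": the same for the moment, N m; "width": finger opening in mm; "grip_force": force on a finger pad.
Only numpy, scipy, OpenCV 4.12 (cv2) and the standard library are available. Lean on these libraries where they do the work, as an engineer would, in place of code of your own. Each camera call takes 0.05 s, during which the arm holds its last target. There are 200 camera calls.

### The job

Push the white ceramic reamer across the counter, up the sloping edge of the wooden tray and over its low lip, so that it ends up sitting flat on the tray floor, wholly inside the lip. Slide it all the way rather than picking it up, keep it right way up, and leave the pitcher, canister, squeezer and spoon where they are.

Things in the scene. Friction and masses are not known exactly. Their poses are not given: they have to be found in the camera images.
- tray: Wooden tray fixed on the counter, 382 mm (its x) by 324 mm (y). Origin on the counter plane; +x is the way in. At its -x end a full-width ramp rises evenly from counter level at x = -180 mm to a lip at x = -100. Flat floor, 8 mm above the counter, from x = -88 to 190 and y = -150 to 150 mm. Upright rims 12 mm thick, 30 mm high on the other three sides.
- tray_lip (a point): Middle of the lip between ramp and tray floor: on its flat top, 16 mm above the counter, at x = -94 mm in the tray's frame. The flat top is 12 mm deep (x -100 to -88 mm); beyond it is a plain 8 mm step down to the floor. Axes as the tray's.
- reamer: White glazed ceramic reamer, loose, slippery (friction about 0.35), 0.35 to 0.6 kg: round dish, flat foot 104 mm across, upright outer wall 112 mm across (from 10 mm up) and 32 mm high, ribbed cone in the middle, 60 mm across at the root, 58 mm high. Origin: centre of underside; yaw means nothing. Starts on clear counter before the ramp, at x = -310 to -260 mm, y within 35 mm in the tray's frame.
- pitcher: Clear glass pitcher, 170 mm high, 96 mm across, with a loop handle reaching 84 mm out on its +y side; loose, stands on the tray floor near the far (+x) rim, in one of the two far corners, 125 mm to +x of the tray's origin. Origin: centre of its underside. Must stay put.
- canister: Small steel canister with a wire spring clip, 76 mm across, 77 mm high; loose, stands on the tray floor in the other far corner, likewise 125 mm to +x. Origin: centre of its underside. Must stay put.
- squeezer: Hinged cast aluminium citrus squeezer lying closed on the counter, loose: round bowl 76 mm across and 46 mm high at its origin, two handles reaching 173 mm to its -x. It lies roughly parallel to the tray's x, about 200 mm to the tray's -y side of its centre line. Origin: centre of the bowl's underside. Must stay put.
- spoon: Bamboo spoon lying on the counter beside the tray on its -y side, loose, along its own x. Must stay put.

How it is judged:
By the outcome, as a careful person would: the job done as asked, in the order asked, and still so for the second after the job is handed in, with the robot touching nothing.
It also fails if it takes over 35 s, if anything falls off the work surface, if the arm or the gripper's body presses on something with over 40 N, if the wrist force passes 120 N, or if a joint passes its speed limit or range.

## Working session

There is one attempt and no reset: what is moved stays moved. The work goes in short steps, Python scripts to look and compute and a tool call to move; the robot and the scene stay as the last step left them, time stands still between calls to the robot, and variables do not carry over. Pictures are saved under pics/ and viewed, at most 10 in all, crops included, and the job is handed in when it is done.

Besides the shell and the picture viewer there is one more tool, called after ">>>" in YAML: its name, and indented under it one key for each argument. play_rows: Moves the arm, as the interface text tells. Its arguments: {"type":"object","properties":{"targets":{"type":"array","items":{"type":"object","properties":{"dp":{"type":"array","items":{"type":"number"}},"rotation":{"type":"array","items":{"type":"number"}}}}},"jaw":{"type":"number"}},"required":["targets"]}

```bash
mkdir -p pics; python3 - <<'E'
from cell import ctrl
import cv2,pickle
d={n:ctrl.capture(n) for n in("side","top")}
pickle.dump(d,open("cap0.pkl","wb"))
for n in d:
    cv2.imwrite(f"pics/{n}0.png",d[n]["image"][:,:,::-1])
    c=d[n];print(n,c["fx"],c["fy"],c["cx"],c["cy"],c["dist_coeffs"],c["R"],c["t"])
s=ctrl.observe();print(s["clock"],s["eef_pos"],s["tool_rot"],s["force"])
E
```

```text
side 465.36847319407735 465.36847319407735 283.67574974342 206.57587145741368 [-0.09447192  0.          0.          0.          0.        ] [[-0.95280147 -0.30350272 -0.00744696]
 [-0.21886862  0.70369107 -0.67595518]
 [ 0.21039459 -0.64242118 -0.73690511]] [613.93160512 142.27485162 775.29368911]
top 537.8154924441868 537.8154924441868 279.1950658338685 201.93357042305283 [-0.11021689  0.          0.          0.          0.        ] [[-0.02113637 -0.99904226 -0.03831221]
 [-0.98976687  0.02631841 -0.1402458 ]
 [ 0.1411198   0.03495587 -0.9893752 ]] [  93.61385484  644.35629802 1030.85134681]
0.1 [ 196.94268923 -592.83126501  230.78320729] [[ 9.48996755e-01  3.15285630e-01 -3.61000439e-04]
 [ 3.15285834e-01 -9.48996268e-01  9.62076401e-04]
 [-3.92592052e-05 -1.02682571e-03 -9.99999472e-01]] [ 0.62681553 -0.30625352 -0.02934307]
```

View pics/top0.png

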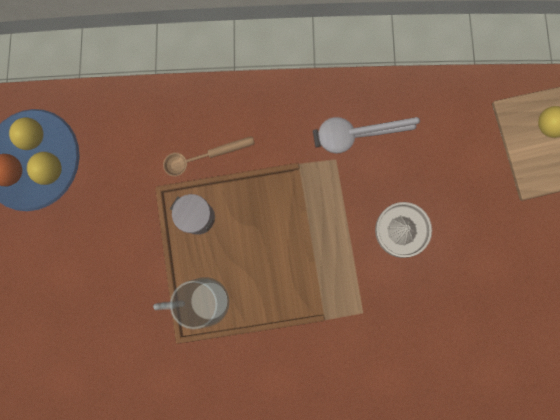

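View pics/side0.png

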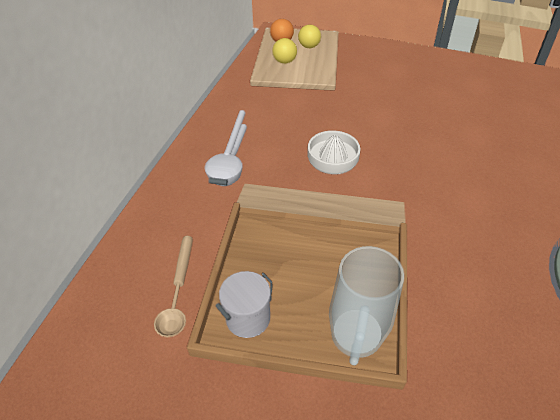

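The top view shows the ramp's outer edge from (336,160) to (362,314), the reamer at about (404,230), the canister at (192,214), the pitcher at (205,301) and the squeezer bowl at (337,135). The side view shows the same layout. Next I turn these into positions.

```bash
cat > h.py <<'E'
import numpy as np,cv2,pickle
def cast(c,px,z):
    K=np.array([[c["fx"],0,c["cx"]],[0,c["fy"],c["cy"]],[0,0,1.]])
    u=cv2.undistortPoints(np.array(px,float).reshape(-1,1,2),K,np.array(c["dist_coeffs"])).reshape(-1,2)
    R=np.array(c["R"]);o=-R.T@np.array(c["t"])
    d=np.c_[u,np.ones(len(u))]@R
    return o+d*((z-o[2])/d[:,2])[:,None]
def reamer(c,box):
    im=c["image"];x0,y0,x1,y1=box
    hsv=cv2.cvtColor(im,cv2.COLOR_RGB2HSV)
    m=((hsv[...,1]<70)&(hsv[...,2]>110)).astype(np.uint8)
    k=np.zeros_like(m);k[y0:y1,x0:x1]=m[y0:y1,x0:x1]
    cs,_=cv2.findContours(k,cv2.RETR_EXTERNAL,cv2.CHAIN_APPROX_NONE)
    b=max(cs,key=cv2.contourArea).reshape(-1,2)
    P=cast(c,b,32.)[:,:2].astype(np.float32)
    ctr,r=cv2.minEnclosingCircle(P)
    return ctr,r,b
E
python3 - <<'E'
from h import *
d=pickle.load(open("cap0.pkl","rb"));t=d["top"];s=d["side"]
hsv=cv2.cvtColor(t["image"],cv2.COLOR_RGB2HSV)
# tray vs counter: hue
for p in [(330,240),(250,240),(120,300),(380,300),(345,290)]: print(p,hsv[p[1],p[0]])
m=(hsv[...,0]>=9).astype(np.uint8)
k=np.zeros_like(m);k[150:350,145:372]=m[150:350,145:372]
k=cv2.morphologyEx(k,cv2.MORPH_OPEN,np.ones((5,5)))
cs,_=cv2.findContours(k,cv2.RETR_EXTERNAL,cv2.CHAIN_APPROX_NONE);b=max(cs,key=cv2.contourArea)
print(cv2.approxPolyDP(b,6,True).reshape(-1,2).tolist(),cv2.boxPoints(cv2.minAreaRect(b)).tolist())
r=cast(t,[(336,160),(362,314)],0);f=cast(t,[(158,186),(178,342)],30)
print("top ramp",r,np.linalg.norm(r[0]-r[1]),"far",f,np.linalg.norm(f[0]-f[1]))
r2=cast(s,[(243,186),(405,203)],0);f2=cast(s,[(192,349),(407,375)],30)
print("side ramp",r2,"far",f2)
print(reamer(t,(365,190,445,270))[:2],reamer(s,(295,120,370,180))[:2])
print("squeezer",cast(t,[(337,135)],40),cast(t,[(418,121),(414,128)],20),"canister",cast(t,[(191,213)],85),"pitcher",cast(t,[(210,300)],10))
E
```

```text
(330, 240) [ 15  91 146]
(250, 240) [ 14 129 127]
(120, 300) [  8 135 128]
(380, 300) [  9 133 127]
(345, 290) [ 14  95 145]
[[167, 152], [161, 169], [181, 180], [155, 185], [169, 295], [154, 310], [170, 308], [176, 345], [266, 330], [280, 335], [300, 324], [309, 333], [317, 322], [328, 331], [342, 317], [356, 332], [355, 316], [365, 317], [368, 300], [360, 284], [367, 276], [357, 274], [371, 263], [354, 239], [370, 223], [359, 226], [355, 211], [348, 216], [338, 159], [277, 159], [258, 167], [247, 159], [252, 169], [236, 172], [238, 159], [251, 156], [236, 150], [223, 175], [187, 181], [180, 175], [192, 172], [192, 161], [218, 163], [229, 150]] [[154.0, 150.0], [371.0, 150.0], [371.0, 345.0], [154.0, 345.0]]
top ramp [[739.38187752 -42.02873172   0.        ]
 [418.22452095 -83.92337957   0.        ]] 323.8783864298814 far [[688.95206479 329.78506145  30.        ]
 [371.24581647 287.37887476  30.        ]] 320.5238600950288
side ramp [[741.68740401 -31.33397601   0.        ]
 [418.21964863 -82.17371153   0.        ]] far [[679.01300343 337.17070577  30.        ]
 [369.83130058 282.46692028  30.        ]]
((586.9697265625, -169.69622802734375), 57.55331802368164) ((582.208251953125, -156.21072387695312), 69.97755432128906)
squeezer [[782.96807844 -43.1218357   40.        ]] [[ 814.20582033 -216.14605323   20.        ]
 [ 799.21300702 -206.71909442   20.        ]] canister [[623.83696059 249.05046878  85.        ]] pitcher [[453.14726934 225.24974879  10.        ]]
```

Measured in the tray frame, the tray origin is about (555, 115) with +x along (-0.13, 0.99). The reamer is at x = -287, y = 6, which fits its stated range, and the 324 mm ramp width also matches. I'll move behind the reamer with the fingers part open, so they cradle the wall.

>>> play_rows:
  targets:
    - {"dp": [40, -15, 7], "rotation": [0, 0, -0.115]}
    - {"dp": [81, -30, 14], "rotation": [0, 0, -0.23]}
    - {"dp": [122, -46, 20], "rotation": [0, 0, -0.345]}
    - {"dp": [162, -61, 27], "rotation": [0, 0, -0.46]}
    - {"dp": [202, -76, 34], "rotation": [0, 0, -0.575]}
    - {"dp": [243, -91, 40], "rotation": [0, 0, -0.69]}
    - {"dp": [283, -106, 47], "rotation": [0, 0, -0.805]}
    - {"dp": [323, -121, 54], "rotation": [0, 0, -0.92]}
    - {"dp": [364, -137, 61], "rotation": [0, 0, -1.035]}
    - {"dp": [404, -152, 68], "rotation": [0, 0, -1.15]}
    - {"dp": [445, -167, 74], "rotation": [0, 0, -1.265]}
    - {"dp": [485, -182, 81], "rotation": [0, 0, -1.38]}
  jaw: 0.4

```text
clock: 1.6
eef_pos: [600.8, -266.5, 149.8]
tool_rot: [[-0.133, 0.991, -0.0], [0.991, 0.133, 0.0], [0.0, -0.0, -1.0]]
force: [-0.2, -0.4, -0.3]
width: 59.4
grip_force: 0.0
```

>>> play_rows:
  targets:
    - {"dp": [0, 0, 40], "rotation": [0, 0, 0]}
    - {"dp": [0, 0, 80], "rotation": [0, 0, 0]}
    - {"dp": [0, 0, 115], "rotation": [0, 0, 0]}
    - {"dp": [0, 0, 135], "rotation": [0, 0, 0]}
    - {"dp": [0, 0, 142], "rotation": [0, 0, 0]}
    - {"dp": [0, 0, 142], "rotation": [0, 0, 0]}

```text
clock: 2.35
eef_pos: [600.2, -267.6, 8.8]
tool_rot: [[-0.13, 0.992, 0.0], [0.992, 0.13, -0.0], [-0.0, 0.0, -1.0]]
force: [0.2, 0.3, 0.1]
width: 59.6
grip_force: 0.0
```

```bash
python3 - <<'E'
from cell import ctrl
import cv2
from h import *
c=ctrl.capture("top");cv2.imwrite("pics/top1.png",c["image"][:,:,::-1]);c=ctrl.capture("side");cv2.imwrite("pics/side1.png",c["image"][:,:,::-1])
s=ctrl.observe();print(s["clock"],s["eef_pos"],s["force"])
E
```

```text
2.45 [ 600.57189785 -267.76648152    9.49038501] [-0.56065821  0.42577076  0.87574164]
```

View pics/side1.png

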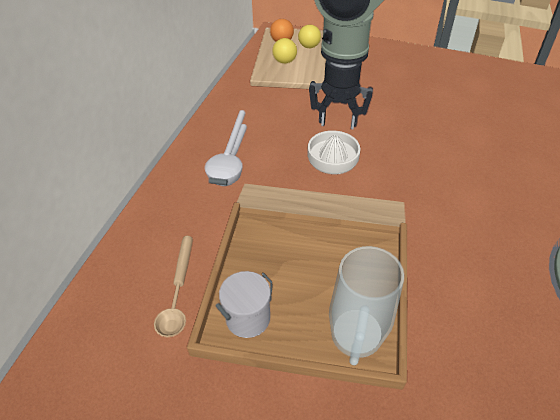

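Fingertips at (322,120) and (353,123) straddle the reamer's axis at (334,152). I'll push along the counter first.

>>> play_rows:
  targets:
    - {"dp": [12, 0, 0], "rotation": [0, 0, 0]}
    - {"dp": [24, 0, 0], "rotation": [0, 0, 0]}
    - {"dp": [33, 0, 0], "rotation": [0, 0, 0]}
    - {"dp": [40, 0, 0], "rotation": [0, 0, 0]}
    - {"dp": [47, 0, 0], "rotation": [0, 0, 0]}
    - {"dp": [55, 0, 0], "rotation": [0, 0, 0]}
    - {"dp": [63, 0, 0], "rotation": [0, 0, 0]}
    - {"dp": [71, 0, 0], "rotation": [0, 0, 0]}
    - {"dp": [79, 0, 0], "rotation": [0, 0, 0]}
    - {"dp": [87, 0, 0], "rotation": [0, 0, 0]}
    - {"dp": [95, 1, 0], "rotation": [0, 0, 0]}
    - {"dp": [103, 1, 0], "rotation": [0, 0, 0]}

```text
clock: 3.95
eef_pos: [587.6, -164.7, 8.3]
tool_rot: [[-0.13, 0.992, 0.0], [0.992, 0.13, -0.0], [-0.0, 0.0, -1.0]]
force: [1.6, -3.8, 1.6]
width: 60.1
grip_force: 2.1
```

```bash
cat > look.py <<'E'
from cell import ctrl
import cv2,sys
from h import *
n=sys.argv[1];c={k:ctrl.capture(k)["image"][:,:,::-1] for k in("top","side")}
a=cv2.resize(c["top"][90:350,140:460],(400,325));b=cv2.resize(c["side"][60:385,140:460],(400,406))
im=np.zeros((406,800,3),np.uint8);im[:325,:400]=a;im[:,400:]=b
cv2.imwrite(f"pics/l{n}.png",im)
s=ctrl.observe();p=np.array(s["eef_pos"]);q=p[:2]-[555.4,115.5]
print(s["clock"],p,"tray xy",q@[-.13,.9915],q@[-.9915,-.13],s["force"])
E
python3 look.py 2
```

```text
4.05 [ 587.51933048 -163.77714959    8.24772418] tray xy -281.07880678250524 4.459713279875422 [ 0.82419237 -0.72833075 -0.82370276]
```

View pics/l2.png

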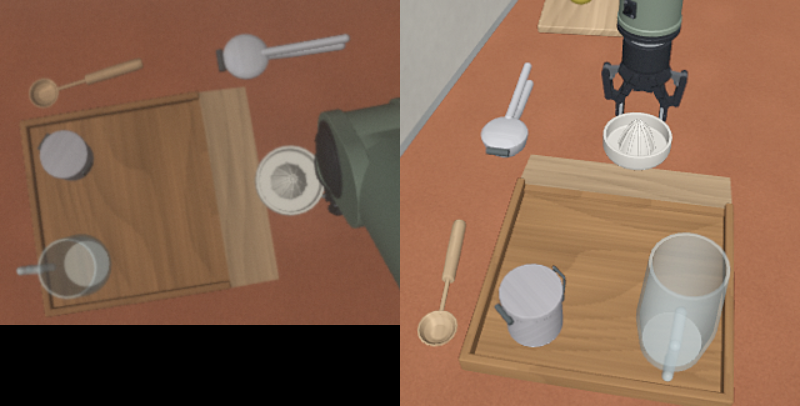

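The reamer (left panel about (291,180)) is in the cradle with its leading edge at the foot of the ramp. I'll push it up the ramp.

>>> play_rows:
  targets:
    - {"dp": [8, 0, 0], "rotation": [0, 0, 0]}
    - {"dp": [16, 0, 0], "rotation": [0, 0, 0]}
    - {"dp": [24, 0, 0], "rotation": [0, 0, 0]}
    - {"dp": [32, 0, 0], "rotation": [0, 0, 0]}
    - {"dp": [40, 1, 0], "rotation": [0, 0, 0]}
    - {"dp": [48, 1, 0], "rotation": [0, 0, 0]}
    - {"dp": [56, 1, 0], "rotation": [0, 0, 0]}
    - {"dp": [64, 1, 0], "rotation": [0, 0, 0]}
    - {"dp": [72, 2, 0], "rotation": [0, 0, 0]}
    - {"dp": [80, 2, -1], "rotation": [0, 0, 0]}
    - {"dp": [88, 2, -2], "rotation": [0, 0, 0]}
    - {"dp": [96, 2, -4], "rotation": [0, 0, 0]}

```text
clock: 5.55
eef_pos: [577.0, -69.2, 12.4]
tool_rot: [[-0.13, 0.992, -0.0], [0.992, 0.13, 0.0], [0.0, -0.0, -1.0]]
force: [-0.1, -2.7, -0.2]
width: 59.4
grip_force: 1.7
```

```bash
python3 look.py 3
```

```text
5.65 [577.18605619 -68.42291969  12.61483875] tray xy -185.19176218063353 2.3091048491347803 [ 0.22757428  0.08219541 -0.07184759]
```

View pics/l3.png

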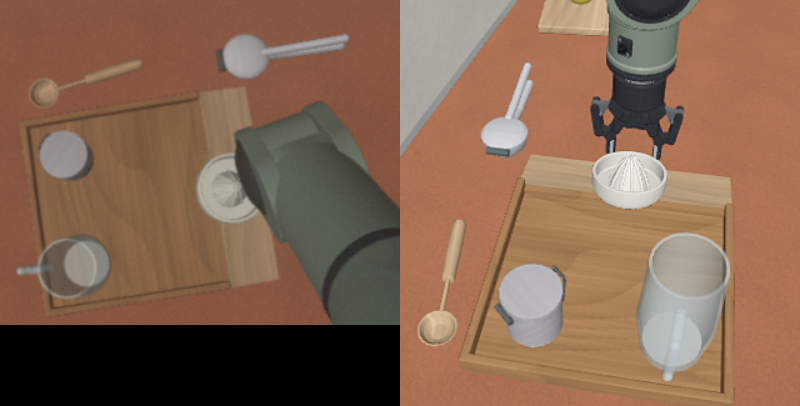

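The reamer is on the ramp and centred, at the right panel's (629,180), with its front over the lip and nothing else moved. I continue over the lip, raising the fingers with the slope.

>>> play_rows:
  targets:
    - {"dp": [7, 0, -1], "rotation": [0, 0, 0]}
    - {"dp": [14, 0, -2], "rotation": [0, 0, 0]}
    - {"dp": [21, 0, -3], "rotation": [0, 0, 0]}
    - {"dp": [28, 0, -4], "rotation": [0, 0, 0]}
    - {"dp": [35, 0, -5], "rotation": [0, 0, 0]}
    - {"dp": [42, 0, -6], "rotation": [0, 0, 0]}
    - {"dp": [48, 0, -7], "rotation": [0, 0, 0]}
    - {"dp": [54, 0, -8], "rotation": [0, 0, 0]}
    - {"dp": [60, 0, -9], "rotation": [0, 0, 0]}
    - {"dp": [66, 0, -9.5], "rotation": [0, 0, 0]}
    - {"dp": [72, 0, -10], "rotation": [0, 0, 0]}
    - {"dp": [78, 0, -10], "rotation": [0, 0, 0]}

```text
clock: 7.15
eef_pos: [567.0, 8.0, 22.3]
tool_rot: [[-0.13, 0.992, 0.0], [0.992, 0.13, 0.0], [0.0, 0.0, -1.0]]
force: [0.3, -1.0, -1.7]
width: 59.9
grip_force: 1.0
```

```bash
python3 look.py 4
```

```text
7.25 [566.95462606   8.59440071  22.34282185] tray xy -107.49900308069388 2.441316171805721 [ 0.45999447 -0.35095623  0.566794  ]
```

View pics/l4.png

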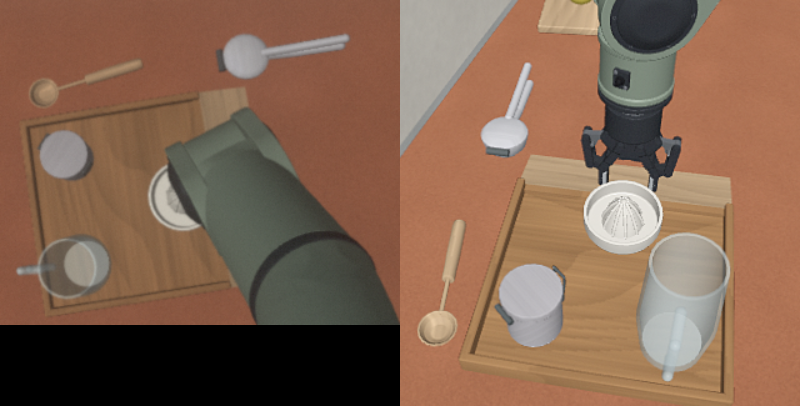

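The reamer's nose is on the tray floor and its tail is still on the lip (right panel (623,217)). I'll push the last 54 mm, keeping the fingers above the lip.

>>> play_rows:
  targets:
    - {"dp": [6, 0, 0], "rotation": [0, 0, 0]}
    - {"dp": [12, 0, 0], "rotation": [0, 0, 0]}
    - {"dp": [18, 0, 0], "rotation": [0, 0, 0]}
    - {"dp": [24, 0, 0], "rotation": [0, 0, 0]}
    - {"dp": [29, 0, 0], "rotation": [0, 0, 0]}
    - {"dp": [34, 0, 0], "rotation": [0, 0, 0]}
    - {"dp": [39, 0, 0], "rotation": [0, 0, 0]}
    - {"dp": [44, 0, 0], "rotation": [0, 0, 0]}
    - {"dp": [49, 0, 0], "rotation": [0, 0, 0]}
    - {"dp": [54, 0, 0], "rotation": [0, 0, 0]}
    - {"dp": [54, 0, 0], "rotation": [0, 0, 0]}

```text
clock: 8.62
eef_pos: [560.0, 61.8, 22.3]
tool_rot: [[-0.13, 0.991, 0.0], [0.991, 0.13, 0.0], [0.0, 0.0, -1.0]]
force: [-1.0, 0.2, -0.8]
width: 59.3
grip_force: 0.0
```

>>> play_rows:
  targets:
    - {"dp": [-8, 0, 0], "rotation": [0, 0, 0]}
    - {"dp": [-22, 0, -4], "rotation": [0, 0, 0]}
    - {"dp": [-40, 0, -25], "rotation": [0, 0, 0]}
    - {"dp": [-60, 0, -65], "rotation": [0, 0, 0]}
    - {"dp": [-90, 0, -110], "rotation": [0, 0, 0]}
    - {"dp": [-130, 0, -150], "rotation": [0, 0, 0]}
    - {"dp": [-175, 0, -180], "rotation": [0, 0, 0]}
    - {"dp": [-225, 0, -190], "rotation": [0, 0, 0]}
    - {"dp": [-270, 0, -190], "rotation": [0, 0, 0]}
    - {"dp": [-300, 0, -190], "rotation": [0, 0, 0]}
    - {"dp": [-300, 0, -190], "rotation": [0, 0, 0]}

```text
clock: 10.0
eef_pos: [597.8, -240.3, 212.1]
tool_rot: [[-0.125, 0.992, -0.001], [0.992, 0.125, -0.001], [-0.001, -0.001, -1.0]]
force: [0.3, 0.5, -1.0]
width: 60.0
grip_force: 0.0
```

```bash
python3 look.py 5; python3 - <<'E'
from cell import ctrl
from h import *
c=ctrl.capture("top")
im=c["image"];h=cv2.cvtColor(im,cv2.COLOR_RGB2HSV)
m=((h[...,1]<50)&(h[...,2]>130)).astype(np.uint8);m[:, :232]=0;m[:, 330:]=0;m[:185]=0;m[320:]=0
cs,_=cv2.findContours(m,0,cv2.CHAIN_APPROX_NONE);b=max(cs,key=cv2.contourArea).reshape(-1,2)
for z in (40,):
    o,r=cv2.minEnclosingCircle(cast(c,b,z)[:,:2].astype(np.float32));q=np.array(o)-[555.4,115.5]
    print(b.min(0),b.max(0),r,"tray",q@[-.13,.9915],q@[-.9915,-.13])
E
```

```text
10.1 [ 598.38503442 -236.93107598  212.3339633 ] tray xy -355.02346630469225 3.1963782469092754 [-0.06003582 -0.15582991 -0.03263069]
[232 223] [287 278] 55.767478942871094 tray 5.006657943725584 3.630830712890602
```

View pics/l5.png

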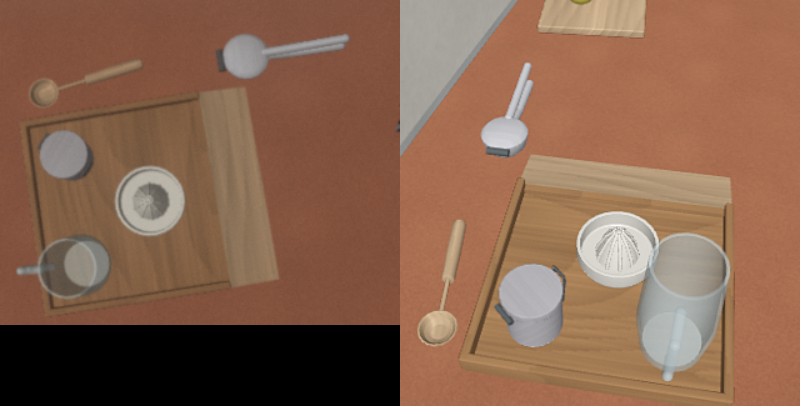

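The reamer sits flat on the tray floor at tray (5, 4), about 37 mm clear of the lip. Its measured radius is 55.8 mm against the expected 56, and everything else is where it was. The gripper is well clear, so I'm handing in.

```bash
python3 -c "
from cell import ctrl
print(ctrl.sign_off())"
```

```text
the job is handed in; nothing more can be done
None
```

I slid the reamer up the ramp and over the lip; it sits flat on the tray floor about 37 mm clear of the lip, with nothing else moved, and I handed the job in at about 10 s.

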